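# Seat the keyed belt pulley on its spindle

## Task

The belt pulley has been started on the upright spindle but is sitting on top of the key. With a fingertip against one of its arms, turn it until the keyway in its hub lines up with the key, then press it straight down with your fingertips until the hub is fully home on the shoulder, and take your hand away. Never lift the pulley or ram it, and leave the nut, wrench, mallet and grease tin where they lie.

Things in the scene. Friction and masses are not known exactly. Their poses are not given: they have to be found in the camera images.
- spindle: Fixed spindle unit: dark grey cast housing, shaft upright, on two pale timber blocks (210 x 58 x 80 mm high, 82 mm to either side along its y). Origin on the bench (z = 0) under the shaft axis; x axis: from the shaft towards the key. Four-lobed flange 80 to 90 mm up (lobes out to radius 122 mm), barrel up to 142 mm (radius 46 falling to 30 mm). Spot on the bench and yaw vary.
- shaft_end (a point): Centre of the shaft's top end, 202 mm above the bench. It stands 4 mm above the hub's top face at the start and 18 mm when the pulley is home (threaded end, radius 8 mm), so press beside it.
- key (a point): Top of the brass key on the shaft, 12 mm out from the shaft axis, 163 mm above the bench; key 8 mm wide and 13 mm high, under the hub at the start, so seen only from the side. Fixed.
- hub_top (a point): Centre of the top face of the pulley's hub, on the shaft axis: 198 mm above the bench at the start, 184 mm when fully home. The pulley is a light grey cast V-belt pulley, 176 mm outside diameter; hub 56 mm diameter, 34 mm long. Any push down on it, best on the hub face, seats it without tilting.
- keyway (a point): Middle of the keyway's mouth in the hub's top face, 12 mm out from the axis. Keyway 10 mm wide, cut through the whole hub; a red paint dab on the hub face beside it (radius 15 to 27 mm). It points to the middle of a window: the arms stand 60, 180 and 300 degrees from it. It must stand over the key to about 4 degrees before the pulley can go down.
- arm0 (a point): Middle of the top face of the arm 60 degrees anticlockwise (from above) of the keyway, 51 mm out from the axis, 13 mm below the hub top. Arm 14 mm wide, 12 mm deep.
- arm1 (a point): The same on the arm 180 degrees from the keyway.
- arm2 (a point): The same on the arm 300 degrees anticlockwise of the keyway.
- pulley_turn (a joint): Angle of the pulley on the shaft, rad, positive anticlockwise seen from above: keyway direction minus key direction. 0 or 6.283 is lined up; starts between 0.55 and 5.73. Turns endlessly either way; about 3 N at the middle of an arm turns it and it stays where it is left.
- pulley_down (a joint): How far the pulley has gone down, m: 0 at the start (about 1 mm over the key's top), 0.014 fully home, negative if lifted. Snug fit: it does not fall by itself, needs a push of about 7 to 10 N all the way and stops solidly on the shoulder; out of line it stops on the key after 1 to 2 mm.
- nut: Loose steel hex nut, 28 mm across corners, 15 mm high, lying on the bench. Leave it.
- wrench: Loose steel wrench, 200 mm long, lying on the bench; origin under its middle, handle towards its -x. Leave it.
- mallet: Loose mallet lying on the bench: orange head 55 x 95 x 55 mm high over the origin, handle 250 mm long towards its -x. Leave it.
- tin: Loose green grease tin, 72 mm diameter, 85 mm high, standing on the bench; origin under its middle. Leave it.
- shoulder (a point): Centre of the shoulder the hub must sit on, on the shaft axis, 150 mm above the bench (top of a spacer of radius 17 mm). Above it: 20 mm shaft with the key, then a 16 mm threaded end with a dark groove that points the key's way.
- stripe (a point): Outer end of a yellow paint stripe, 10 mm wide, on top of the flange from radius 50 to 120 mm, in line with the key: seen from above through the pulley's windows and outside its rim. The point is at radius 110 mm, 90 mm above the bench.
- rim (a point): Point on the top of the pulley's rim (radius 81 mm) in the keyway's direction, with a red paint dab (12 x 14 mm). Rim: radius 74 to 88 mm, from 7 to 29 mm below the hub's top face. Between hub, rim and arms are three open windows, radius 28 to 74 mm; a fingertip let into one meets nothing until 56 mm below the hub's top face at start height.

How it is judged:
By the outcome, as a careful person would: the job done as asked, in the order asked, and still so for the second after the job is handed in, with the robot touching nothing.
It also fails if it takes over 48 s, if anything falls off the work surface, if the arm or the gripper's body presses on something with over 40 N, if the wrist force passes 120 N, or if a joint passes its speed limit or range.

## Robot

A 6-joint arm with a two-finger parallel gripper is mounted at the origin on the work surface. World frame = base frame: x ahead of the robot, y to its left, z up, the work surface at z = 0. Lengths are in m, angles in rad, forces in N, time in s.
With the tool pointing down it reaches from about 0.35 to 1 m from the base axis. Payload 7.1 kg.
Tool frame: the origin (TCP) lies midway between the tips of the shut fingers; the grasp point (between the pads) lies ctrl.grip_point_offset behind it (ctrl.grip_point_offset is the distance from the TCP to the grasp point, in m); z points along the fingers, y is the direction in which the jaws open and shut (so a half turn about z gives the same grasp; the last joint's range is limited). The gripper opens to 85 mm and grips with 20 to 120 N. Pads are 22 mm wide; open, the fingers measure 114 mm over their backs; the gripper's body (76 mm by 85 mm) begins 54 mm behind the grasp point. The pads swing forward as they close: fully open they stand 13 mm farther back than shut.
Start: joints at [1.216, 0.423, 1.63, -0, 1.089, -0.019], TCP at [0.206, 0.59, 0.2] pointing down, gripper open.
Joint ranges: [-3, 3], [-0.9, 2.11], [0.09, 2.58], [-1.31, 4.45], [0.11, 2.69], [-2.54, 2.54]. Speed limits (rad/s): [2.39, 2.39, 3.01, 3.14, 3.14, 3.14].

## Interface

Orientations are given as a unit quaternion [x, y, z, w].
In Python, from rig import ctrl, imaging gives the robot as it stands.
- The arm moves only by the shell command python3 -m inch 'ROWS' [FORCE]. ROWS is JSON, a list of rows, each an object of numbers: "dx", "dy", "dz": the shift along the tool's x, y, z each as a share of 0.6 m, from -1 to 1; "rx", "ry", "rz": the turn, a rotation vector about the tool's x, y, z each as a share of 45 degrees, from -1 to 1; "jaw": the closure, from 0 (fully open) to 1 (shut). In form: [{"dx": .., "dy": .., "dz": .., "rx": .., "ry": .., "rz": .., "jaw": ..}, ...]. A call has 1 to 8 rows; each row is the pose to reach, as a shift and turn from the pose commanded when the call began, along the tool's axes at that moment; what a row does not reach only later rows make up. A row lasts 1/8 s, in which the tool goes at most 62.5 mm and 10.7 degrees, less where a joint would pass 70% of its speed; a pose out of reach is approached as far as the arm can. A call with a number of a shift or a turn outside -1 to 1 is refused whole. A call with a gripper value outside its range is refused whole. The fingers move at their own pace and stop on an object; FORCE is the grip in N (left out, the last holds). Time passes only in rows, so rows that repeat a pose let the fingers close. It gives the time, the measured TCP pose, the force and the opening at its end, in the units of the state.
- ctrl.get_obs(): the state, without advancing time (a new reading comes with each control period).
- imaging.camera(name): name is "scene" or "top" or "wrist"; returns the picture (420x560x3 uint8, red, green, blue); there is no depth.
- imaging.camera_model(name): a dict with "vertical_fov" (degrees; the focal length in pixels is half the picture's height over the tangent of half this angle, whatever the lens; pixels are square), "cx", "cy" (the principal point, pixels), "R" (3x3) and "t" (3): a world point X has camera coordinates R X + t. Camera axes: x right, y down, z forward; pixel columns grow to the right and rows downward; lengths in m; the calibration is good to about 2 mm. A picture is of the moment at which its call begins: read the wrist's pose just before it. camera_model takes no time and is no camera call; for the wrist camera it gives the pose at the moment of the call.
- ctrl.hand_in(): hands the job in, once; it reports no verdict.
Trained networks look in the newest picture that a camera, given by its name, has taken for a name from the list of things; names that differ only in an ending like _2 or _b are one class to them, and where a whole thing is asked for, a point or a joint stands for the part that bears it (a point fixed in the world has none). Each returns a list of dicts, best first, with "confidence" (0 to 1); they miss things now and then, are a little off and sometimes report something else, mostly with a low value. They report only what shows in the picture. A call takes as long as a camera call.
- imaging.regions_of(camera, label): "pixels" (420x560 bool, what is visible of it) and "bbox" ([left, top, right, bottom] in pixels, round what is visible of it).
The state is a dict: "time_s": time; "joints": joint angles; "dq": joint speeds; "effort": joint torques, N m; "position": TCP position; "tcp_rot": TCP orientation; "wrist_force": force on the tool from outside, world axes, zero at the start; "ft_torque": the same for the moment, N m; "width": opening from 0.0 (shut) to 1.0 (fully open).
Only numpy, scipy, OpenCV 4.12 (cv2) and the standard library are available. Lean on these libraries where they do the work, as an engineer would, in place of code of your own. Each camera call takes 0.05 s, during which the arm holds its last target.

## Working session

There is one attempt and no reset: what is moved stays moved. The work goes in short steps, Python scripts to look and compute and a shell command to move; the robot and the scene stay as the last step left them, time stands still between calls to the robot, and variables do not carry over. Pictures are saved under pics/ and viewed, and the job is handed in when it is done.

```bash
mkdir -p pics; ls
python3 - <<'E'
from rig import ctrl, imaging
import cv2
for n in("top","scene","wrist"):
    im=imaging.camera(n); cv2.imwrite(f"pics/{n}0.png",im[:,:,::-1])
    m=imaging.camera_model(n); print(n,m)
print(ctrl.get_obs(), ctrl.grip_point_offset)
E
```

```text
pics
top {'vertical_fov': 44.83924029414224, 'cx': 293.72702750718577, 'cy': 206.39546027065177, 'R': array([[-0.00850884, -0.99982374,  0.01673563],
       [-0.99706478,  0.0072095 , -0.07622241],
       [ 0.07608832, -0.01733507, -0.99695038]]), 't': array([0.06452719, 0.6174886 , 1.38985443])}
scene {'vertical_fov': 56.22361513264399, 'cx': 281.9744408590208, 'cy': 205.37544436372195, 'R': array([[ 0.32659055,  0.94485591,  0.02420562],
       [ 0.51706966, -0.15717074, -0.84138952],
       [-0.79118745,  0.28730586, -0.53988681]]), 't': array([-0.25605082, -0.17105118,  1.3354597 ])}
wrist {'vertical_fov': 66.57951612540528, 'cx': 282.3323821078167, 'cy': 208.98041371464492, 'R': array([[ 3.29062577e-01,  9.44307700e-01, -8.88387389e-04],
       [ 8.97486973e-01, -3.12454136e-01,  3.11270857e-01],
       [ 2.93657887e-01, -1.03224906e-01, -9.50320822e-01]]), 't': array([-0.62462614, -0.0411076 ,  0.37998306])}
{'time_s': 0.15, 'joints': array([ 1.21596316e+00,  4.23682041e-01,  1.63053819e+00,  1.36881757e-05,
        1.08856690e+00, -1.89729961e-02]), 'dq': array([-2.32138124e-04, -2.08567337e-03, -3.30372305e-03,  1.09096670e-03,
        7.78755295e-04, -3.72582360e-05]), 'effort': array([ 6.06481663e-04, -5.57768047e+01, -2.82017452e+01, -5.43695955e-05,
        4.84227086e-03, -1.80368352e-05]), 'position': array([0.205781  , 0.58965394, 0.19960449]), 'tcp_rot': array([ 1.67145015e-01,  9.85932141e-01, -5.85708108e-04, -1.16932575e-04]), 'wrist_force': array([ 0.7254709 ,  0.42403733, -0.70494663]), 'ft_torque': array([-0.01387006,  0.03153163, -0.03999592]), 'width': 1.0007335267065176} 0.0187
```

View pics/top0.png

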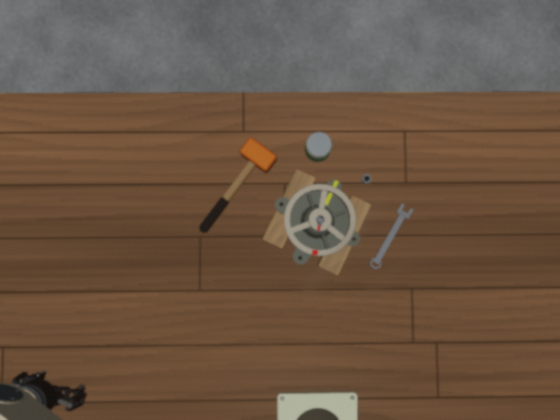

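View pics/scene0.png

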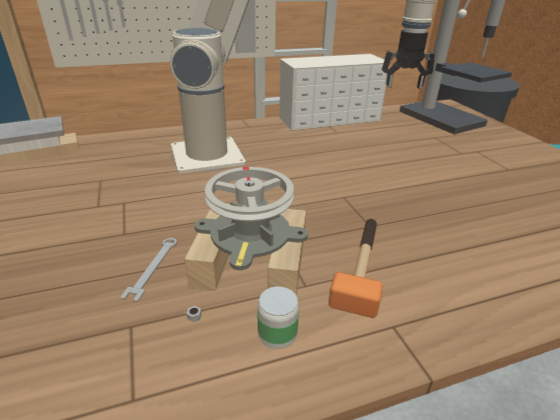

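The top picture shows the pulley centred near (320,219), with a red rim dab at (315,252) and a yellow stripe running to (337,183). It is roughly 150° out of line. Next I measure it.

```bash
cat > h.py <<'E'
from rig import ctrl, imaging
import numpy as np, cv2
def model(n):
    m=imaging.camera_model(n); f=210/np.tan(np.radians(m['vertical_fov']/2)); return m,f
def proj(m,f,X):
    c=np.atleast_2d(X)@m['R'].T+m['t']; return np.c_[m['cx']+f*c[:,0]/c[:,2], m['cy']+f*c[:,1]/c[:,2]]
def back(m,f,uv,z):
    d=np.array([(uv[0]-m['cx'])/f,(uv[1]-m['cy'])/f,1.]); d=m['R'].T@d; o=-m['R'].T@m['t']
    return o+d*(z-o[2])/d[2]
def blobs(im,kind):
    h=cv2.cvtColor(im,cv2.COLOR_RGB2HSV)
    if kind=='red': k=((h[...,0]<5)|(h[...,0]>174))&(h[...,1]>150)&(h[...,2]>90)
    else: k=(h[...,0]>25)&(h[...,0]<36)&(h[...,1]>150)&(h[...,2]>90)
    n,l,s,c=cv2.connectedComponentsWithStats(k.astype(np.uint8))
    return [(s[i,4],c[i]) for i in range(1,n) if s[i,4]>3]
E
python3 - <<'E'
from h import *
im=imaging.camera('top'); m,f=model('top')
for k in('red','yellow'):
    for a,c in blobs(im,k): print(k,a,c,[back(m,f,c,z)[:2].round(4) for z in(.198,.191,.09)])
for lab in('hub_top','spindle','rim'):
    for r in imaging.regions_of('top',lab)[:2]: print(lab,r['confidence'],r['bbox'],r['pixels'].sum())
cv2.imwrite('pics/topc.png',cv2.resize(im[150:290,240:400,::-1],None,fx=5,fy=5,interpolation=cv2.INTER_CUBIC)[:600,:800])
# rim ellipse fit
g=im.astype(int);
E
```

```text
red 4 [318.25 227.75] [array([0.5523, 0.0037]), array([0.5525, 0.0032]), array([ 0.5559, -0.0034])]
red 16 [314.4375 252.25  ] [array([0.4932, 0.0136]), array([0.4931, 0.0132]), array([0.4916, 0.0074])]
yellow 18 [335.27777778 183.        ] [array([ 0.6612, -0.0393]), array([ 0.6621, -0.04  ]), array([ 0.6744, -0.0501])]
yellow 29 [328.4137931  197.89655172] [array([ 0.6248, -0.022 ]), array([ 0.6254, -0.0226]), array([ 0.6348, -0.0313])]
hub_top 0.81 [283.1, 187.0, 355.2, 256.6] 1971
hub_top 0.55 [369.0, 201.6, 411.9, 270.4] 540
spindle 0.66 [265.0, 168.8, 366.4, 274.4] 6450
rim 0.79 [285.4, 184.0, 354.6, 258.2] 2057
rim 0.38 [368.5, 202.4, 411.2, 267.1] 506
```

View pics/topc.png

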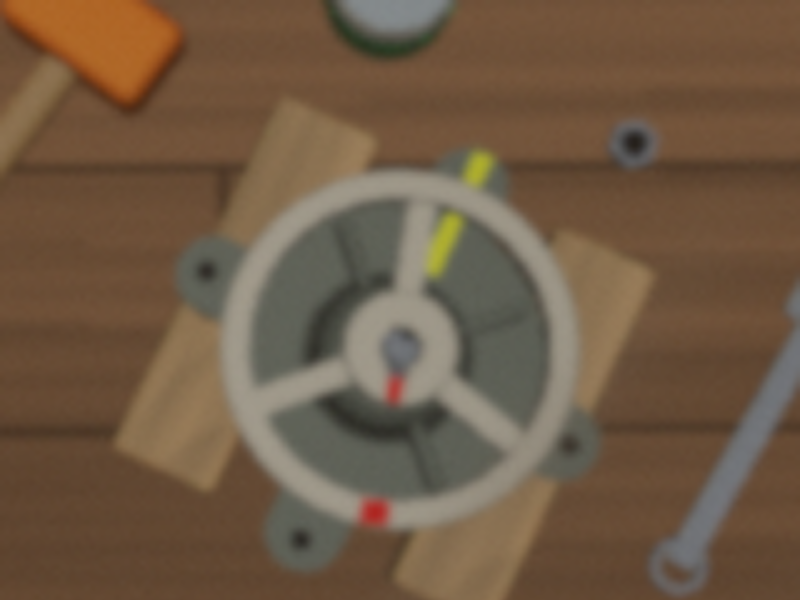

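The picture shows the keyway dab towards the bottom and the stripe up and to the right. I'll turn the pulley anticlockwise by about 164°. First I need the centre more precisely.

```bash
cat > fit.py <<'E'
from h import *
from scipy.optimize import least_squares
def fit(n,H=.198,g=None):
    """circle fit of rim outer edge + dabs"""
    im=imaging.camera(n); m,f=model(n)
    # rim ring visible mask: light grey
    c=g
    hsv=cv2.cvtColor(im,cv2.COLOR_RGB2HSV)
    light=((hsv[...,1]<75)&(hsv[...,2]>120)).astype(float)
    gb=cv2.GaussianBlur(light,(0,0),1)
    a=np.radians(np.arange(0,360,5)); ca=np.c_[np.cos(a),np.sin(a)]
    def score(c):
        s=0
        for r,w in((.077,1),(.081,1),(.085,1),(.094,-1.5),(.067,-1)):
            P=np.c_[c+r*ca,np.full(len(a),H-.007)]; uv=proj(m,f,P).astype(np.float32)
            s+=w*cv2.remap(gb.astype(np.float32),uv[:,0].copy(),uv[:,1].copy(),cv2.INTER_LINEAR).sum()
        return s
    best=max(((score(np.array([x,y])),x,y) for x in np.arange(c[0]-.015,c[0]+.0151,.001) for y in np.arange(c[1]-.015,c[1]+.0151,.001)))
    c=np.array(best[1:]); 
    r=[(k,back(m,f,k[1],H-.007)[:2]-c) for k in blobs(im,'red')]
    y=[(k,back(m,f,k[1],.09)[:2]-c) for k in blobs(im,'yellow')]
    print(n,'centre',c,best[0])
    for k,d in r: print('red',k[0],k[1].round(1),'r',np.hypot(*d).round(4),'ang',np.degrees(np.arctan2(d[1],d[0])).round(1))
    for k,d in y: print('yel',k[0],k[1].round(1),'r',np.hypot(*d).round(4),'ang',np.degrees(np.arctan2(d[1],d[0])).round(1))
    return im,m,f,c
E
python3 - <<'E'
from fit import *
im,m,f,c=fit('top',g=(.572,0)); fit('scene',g=c)
E
```

```text
top centre [5.73000000e-01 1.38777878e-17] 185.01398
red 5 [318.4 227.8] r 0.0208 ang 172.1
red 15 [314.4 252.4] r 0.0814 ang 170.6
yel 18 [335.3 183. ] r 0.1131 ang -26.3
yel 29 [328.4 197.6] r 0.07 ang -26.6
scene centre [5.71000000e-01 2.77555756e-17] 113.75776
red 10 [245.5 167.5] r 0.0848 ang 170.4
red 4 [248.  178.2] r 0.0361 ang 169.1
```

```bash
cat > go.py <<'E'
from h import *
from scipy.spatial.transform import Rotation as R
C=np.array([.572,0.])
def rows(wps, base=None):
    """wps: (x,y,z,psi_deg or None) ; prints tool-axis shares from current pose, tool down"""
    o=ctrl.get_obs(); p=o['position'] if base is None else np.array(base[:3])
    r=R.from_quat(o['tcp_rot'])
    psi0=np.degrees(np.arctan2(*r.as_matrix()[[1,0],1]))
    print('at',p.round(4),'psi',psi0.round(1),'F',o['wrist_force'].round(1),'w',round(o['width'],2),'t',o['time_s'])
    for w in wps:
        d=r.inv().apply(np.array(w[:3])-p)/.6
        q=R.from_euler('z',w[3],degrees=True)*R.from_matrix(np.array([[0,1,0],[1,0,0],[0,0,-1]]).T.astype(float))
        # psi=0: y_tool=+x, x_tool=+y
        M=np.array([[0,1,0],[1,0,0],[0,0,-1.]]); q=R.from_euler('z',w[3],degrees=True)*R.from_matrix(M)
        rv=(r.inv()*q).as_rotvec(degrees=True)/45
        print(w,'d',d.round(4),'r',rv.round(3))
def arc(phi,z,rad=.051): 
    a=np.radians(phi); return (C[0]+rad*np.cos(a),C[1]+rad*np.sin(a),z,phi+90)
E
python3 - <<'E'
from go import *
rows([(.21,.59,.32,30),(.36,.30,.32,26),arc(-165,.32)])
E
```

```text
at [0.2059 0.5901 0.2002] psi 70.8 F [-0.5  0.1 -0.1] w 1.0 t 0.45
(0.21, 0.59, 0.32, 30) d [-0.0065  0.0021 -0.1997] r [-0.     0.     0.906]
(0.36, 0.3, 0.32, 26) d [-0.4018 -0.3719 -0.1997] r [-0.     0.     0.995]
(np.float64(0.5227377828592574), np.float64(-0.01319977130022857), 0.32, -75) d [-0.8299 -0.7753 -0.1997] r [-0.     0.     3.239]
```

```bash
python3 -m inch '[{"dz":-0.1,"jaw":1},{"dz":-0.2,"rz":0.2,"jaw":1},{"dx":-0.08,"dy":-0.075,"dz":-0.2,"rz":0.4,"jaw":1},{"dx":-0.16,"dy":-0.15,"dz":-0.2,"rz":0.6,"jaw":1},{"dx":-0.24,"dy":-0.225,"dz":-0.2,"rz":0.8,"jaw":1},{"dx":-0.32,"dy":-0.3,"dz":-0.2,"rz":1,"jaw":1},{"dx":-0.40,"dy":-0.37,"dz":-0.2,"rz":1,"jaw":1}]'
python3 - <<'E'
from go import *
rows([(.44,.14,.32,-15),arc(-165,.32)])
E
```

```text
at [0.2059 0.5901 0.2002] psi 70.8 F [-0.5  0.1 -0.1] w 1.0 t 0.45
(0.44, 0.14, 0.32, -15) d [-0.6155 -0.5797 -0.1997] r [-0.     0.     1.906]
(np.float64(0.5227377828592574), np.float64(-0.01319977130022857), 0.32, -75) d [-0.8299 -0.7753 -0.1997] r [-0.     0.     3.239]schema error: expected keys dx, dy, dz, rx, ry, rz, jaw
```

All keys are required in every row.

```bash
python3 -m inch '[{"dx":0,"dy":0,"dz":-0.1,"rx":0,"ry":0,"rz":0,"jaw":1},{"dx":0,"dy":0,"dz":-0.2,"rx":0,"ry":0,"rz":0.2,"jaw":1},{"dx":-0.08,"dy":-0.075,"dz":-0.2,"rx":0,"ry":0,"rz":0.4,"jaw":1},{"dx":-0.16,"dy":-0.15,"dz":-0.2,"rx":0,"ry":0,"rz":0.6,"jaw":1},{"dx":-0.24,"dy":-0.225,"dz":-0.2,"rx":0,"ry":0,"rz":0.8,"jaw":1},{"dx":-0.32,"dy":-0.3,"dz":-0.2,"rx":0,"ry":0,"rz":1,"jaw":1},{"dx":-0.40,"dy":-0.37,"dz":-0.2,"rx":0,"ry":0,"rz":1,"jaw":1}]'
python3 - <<'E'
from go import *
rows([(.44,.14,.32,-15),arc(-165,.32)])
E
```

```text
time_s: 1.32
position: [0.3529, 0.3122, 0.3205]
tcp_rot: [0.532, 0.847, 0.0, 0.0]
wrist_force: [1.5, -0.4, -0.1]
width: 0.001
at [0.3529 0.3122 0.3205] psi 25.7 F [ 1.5 -0.4 -0.1] w 0.0 t 1.325
(0.44, 0.14, 0.32, -15) d [-0.3217  0.0064  0.0009] r [ 0.001 -0.001  0.904]
(np.float64(0.5227377828592574), np.float64(-0.01319977130022857), 0.32, -75) d [-0.6115  0.02    0.0008] r [ 1.000e-03 -1.000e-03  2.238e+00]
```

```bash
python3 -m inch '[{"dx":-0.08,"dy":0,"dz":0,"rx":0,"ry":0,"rz":0.2,"jaw":1},{"dx":-0.16,"dy":0,"dz":0,"rx":0,"ry":0,"rz":0.4,"jaw":1},{"dx":-0.24,"dy":0,"dz":0,"rx":0,"ry":0,"rz":0.6,"jaw":1},{"dx":-0.32,"dy":0,"dz":0,"rx":0,"ry":0,"rz":0.8,"jaw":1},{"dx":-0.40,"dy":0,"dz":0,"rx":0,"ry":0,"rz":1,"jaw":1},{"dx":-0.44,"dy":0,"dz":0,"rx":0,"ry":0,"rz":1,"jaw":1},{"dx":-0.44,"dy":0,"dz":0,"rx":0,"ry":0,"rz":1,"jaw":1}]'
python3 - <<'E'
from go import *
rows([arc(-165,.32)])
E
```

```text
time_s: 2.2
position: [0.4675, 0.075, 0.3202]
tcp_rot: [0.816, 0.578, 0.0, 0.0]
wrist_force: [0.2, -0.1, 0.1]
width: 0.002
at [0.4675 0.075  0.3202] psi -19.4 F [ 0.2 -0.1  0.1] w 0.0 t 2.2
(np.float64(0.5227377828592574), np.float64(-0.01319977130022857), 0.32, -75) d [-0.1081  0.1357  0.0004] r [ 0.    -0.     1.236]
```

```bash
python3 -m inch '[{"dx":-0.03,"dy":0.034,"dz":0,"rx":0,"ry":0,"rz":0.22,"jaw":1},{"dx":-0.06,"dy":0.07,"dz":0,"rx":0,"ry":0,"rz":0.44,"jaw":1},{"dx":-0.09,"dy":0.105,"dz":0,"rx":0,"ry":0,"rz":0.66,"jaw":1},{"dx":-0.108,"dy":0.1357,"dz":0,"rx":0,"ry":0,"rz":0.88,"jaw":1},{"dx":-0.108,"dy":0.1357,"dz":0,"rx":0,"ry":0,"rz":1,"jaw":1},{"dx":-0.108,"dy":0.1357,"dz":0,"rx":0,"ry":0,"rz":1,"jaw":1},{"dx":-0.108,"dy":0.1357,"dz":0,"rx":0,"ry":0,"rz":1,"jaw":1}]'
python3 - <<'E'
from go import *
rows([arc(-165,.32)])
im=imaging.camera('wrist'); cv2.imwrite('pics/w1.png',im[:,:,::-1])
m,f=model('wrist')
for k in('red','yellow'):
  for a,c in blobs(im,k):
    P=back(m,f,c,.191 if k=='red' else .09)[:2]; d=P-C; print(k,a,c.round(1),P.round(4),np.hypot(*d).round(4),np.degrees(np.arctan2(d[1],d[0])).round(1))
print(proj(m,f,[[*C,.202]]), 'campos',-m['R'].T@m['t'])
E
```

```text
time_s: 3.08
position: [0.5223, -0.011, 0.3203]
tcp_rot: [0.975, 0.224, -0.0, -0.0]
wrist_force: [-0.1, -0.2, -0.4]
width: 0.005
at [ 0.5223 -0.011   0.3203] psi -64.1 F [-0.1 -0.2 -0.4] w 0.01 t 3.075
(np.float64(0.5227377828592574), np.float64(-0.01319977130022857), 0.32, -75) d [-0.001   0.0037  0.0004] r [-0.     0.     0.243]
red 85 [283.  157.8] [0.5516 0.0023] 0.0206 173.5
red 139 [247.7 206. ] [0.4932 0.0129] 0.0799 170.7
yellow 53 [372.7  66.4] [ 0.678 -0.052] 0.1181 -26.1
yellow 208 [343.7  90.7] [ 0.6402 -0.0348] 0.0766 -27.1
[[295.28527738 140.39790595]] campos [0.59463269 0.0238387  0.49403405]
```

View pics/w1.png

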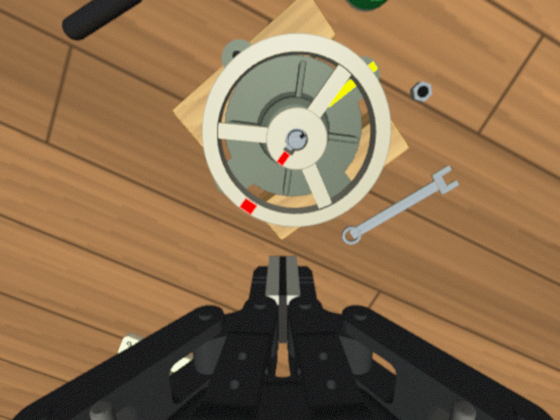

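The wrist view agrees with the top view: keyway at about 170.7° and key at about -26.4°. The fingertip stands over the window, clockwise of the arm at 230.6°. Now I lower it into the window.

```bash
sed -i 's/C=np.array.*/C=np.array([.573,-.0005])/' go.py
python3 - <<'E'
from go import *
rows([arc(-162,.32),arc(-162,.168)])
E
```

```text
at [ 0.5223 -0.0111  0.3203] psi -64.1 F [0.7 0.5 0.1] w 0.0 t 3.125
(np.float64(0.5244961176689471), np.float64(-0.016259866713122323), 0.32, -72) d [-0.0005  0.0094  0.0005] r [-0.    -0.     0.176]
(np.float64(0.5244961176689471), np.float64(-0.016259866713122323), 0.168, -72) d [-0.0005  0.0094  0.2538] r [-0.    -0.     0.176]
```

```bash
python3 -m inch '[{"dx":0,"dy":0.0094,"dz":0.03,"rx":0,"ry":0,"rz":0.176,"jaw":1},{"dx":0,"dy":0.0094,"dz":0.09,"rx":0,"ry":0,"rz":0.176,"jaw":1},{"dx":0,"dy":0.0094,"dz":0.15,"rx":0,"ry":0,"rz":0.176,"jaw":1},{"dx":0,"dy":0.0094,"dz":0.19,"rx":0,"ry":0,"rz":0.176,"jaw":1},{"dx":0,"dy":0.0094,"dz":0.22,"rx":0,"ry":0,"rz":0.176,"jaw":1},{"dx":0,"dy":0.0094,"dz":0.245,"rx":0,"ry":0,"rz":0.176,"jaw":1},{"dx":0,"dy":0.0094,"dz":0.254,"rx":0,"ry":0,"rz":0.176,"jaw":1},{"dx":0,"dy":0.0094,"dz":0.254,"rx":0,"ry":0,"rz":0.176,"jaw":1}]'
python3 - <<'E'
from go import *
rows([arc(-162+k,.168) for k in (6,12,18,24,30,36,42)])
im=imaging.camera('wrist'); cv2.imwrite('pics/w2.png',im[:,:,::-1])
E
```

```text
time_s: 4.12
position: [0.5251, -0.0168, 0.1679]
tcp_rot: [0.988, 0.155, -0.0, 0.0]
wrist_force: [-0.3, 0.1, 1.5]
width: 0.002
at [ 0.5251 -0.0168  0.1679] psi -72.1 F [-0.3  0.1  1.5] w 0.0 t 4.125
(np.float64(0.5264091816602273), np.float64(-0.02124356879686582), 0.168, -66) d [-0.0002  0.0078 -0.0002] r [-0.     0.    -0.136]
(np.float64(0.5288327044069936), np.float64(-0.025999999999999995), 0.168, -60) d [ 0.0012  0.0165 -0.0002] r [-0.    0.   -0.27]
(np.float64(0.5317401332868776), np.float64(-0.030477047866916133), 0.168, -54) d [ 0.0035  0.0251 -0.0002] r [-0.     0.    -0.403]
(np.float64(0.5350996139006529), np.float64(-0.03462566092430178), 0.168, -48) d [ 0.0067  0.0334 -0.0002] r [-0.     0.    -0.536]
(np.float64(0.5388743390756981), np.float64(-0.0384003860993471), 0.168, -42) d [ 0.0108  0.0413 -0.0002] r [-0.    0.   -0.67]
(np.float64(0.5430229521330838), np.float64(-0.04175986671312232), 0.168, -36) d [ 0.0157  0.0488 -0.0002] r [-0.     0.    -0.803]
(np.float64(0.5475), np.float64(-0.04466729559300637), 0.168, -30) d [ 0.0213  0.0557 -0.0002] r [-0.     0.    -0.936]
```

View pics/w2.png

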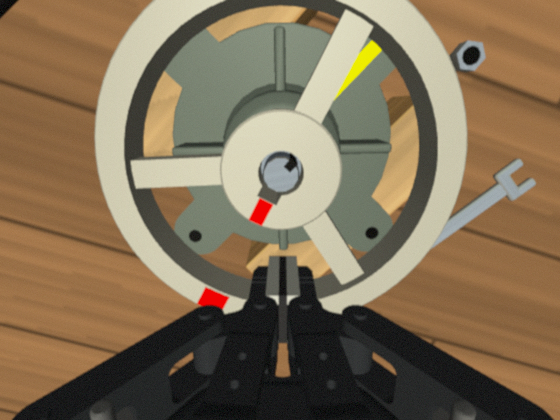

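The fingertip is in the window between the red dab and the arm at (340,250), touching nothing. Now I sweep.

```bash
python3 -m inch '[{"dx":0,"dy":0.0078,"dz":0,"rx":0,"ry":0,"rz":-0.136,"jaw":1},{"dx":0.0012,"dy":0.0165,"dz":0,"rx":0,"ry":0,"rz":-0.27,"jaw":1},{"dx":0.0035,"dy":0.025,"dz":0,"rx":0,"ry":0,"rz":-0.403,"jaw":1},{"dx":0.0067,"dy":0.0334,"dz":0,"rx":0,"ry":0,"rz":-0.536,"jaw":1},{"dx":0.0108,"dy":0.0413,"dz":0,"rx":0,"ry":0,"rz":-0.67,"jaw":1},{"dx":0.0157,"dy":0.0488,"dz":0,"rx":0,"ry":0,"rz":-0.803,"jaw":1},{"dx":0.0213,"dy":0.0557,"dz":0,"rx":0,"ry":0,"rz":-0.936,"jaw":1}]'
cat > look.py <<'E'
from go import *
import sys
im=imaging.camera('wrist'); cv2.imwrite('pics/%s.png'%sys.argv[1],im[:,:,::-1])
m,f=model('wrist'); H=float(sys.argv[2]) if len(sys.argv)>2 else .198
for k in('red','yellow'):
  for a,c in blobs(im,k):
    for z in ((H,H-.007) if k=='red' else (.09,)):
      d=back(m,f,c,z)[:2]-C; print(k,a,c.round(1),z,'r',np.hypot(*d).round(4),'ang',np.degrees(np.arctan2(d[1],d[0])).round(1))
E
python3 look.py w3
python3 - <<'E'
from go import *
o=ctrl.get_obs(); d=o['position'][:2]-C; p=np.degrees(np.arctan2(d[1],d[0])); print('phi',p,'r',np.hypot(*d))
rows([arc(-120+k,.168) for k in (6,12,18,24,30,36,42)], base=arc(-120,.168))
E
```

```text
time_s: 5.05
position: [0.5482, -0.045, 0.1688]
tcp_rot: [0.865, 0.501, 0.001, 0.0]
wrist_force: [-0.5, 0.7, 0.3]
width: -0.002
red 360 [238.3 187. ] 0.198 r 0.0204 ang 171.3
red 360 [238.3 187. ] 0.191 r 0.022 ang 174.6
red 579 [130.3 223.4] 0.198 r 0.0763 ang 169.8
red 579 [130.3 223.4] 0.191 r 0.0805 ang 170.7
yellow 172 [406.7 139.1] 0.09 r 0.0982 ang -27.4
phi -118.44131727617516 r 0.050875733237426383
at [ 0.5475 -0.0447  0.168 ] psi -29.6 F [ 0.7 -0.6  1.1] w -0.0 t 5.1
(np.float64(0.5522564312031342), np.float64(-0.04709081833977264), 0.168, -24) d [0.0004 0.0089 0.    ] r [ 0.003 -0.001 -0.125]
(np.float64(0.5572401332868776), np.float64(-0.049003882331052837), 0.168, -18) d [0.0017 0.0177 0.    ] r [ 0.003 -0.001 -0.258]
(np.float64(0.5623965037682942), np.float64(-0.050385527637424085), 0.168, -12) d [0.004  0.0263 0.0001] r [ 0.003 -0.001 -0.391]
(np.float64(0.5676690483733496), np.float64(-0.051220616663781936), 0.168, -6) d [0.0071 0.0346 0.0001] r [ 0.003 -0.    -0.525]
(np.float64(0.573), np.float64(-0.0515), 0.168, 0) d [0.0111 0.0426 0.0001] r [ 0.003 -0.    -0.658]
(np.float64(0.5783309516266503), np.float64(-0.051220616663781936), 0.168, 6) d [0.0159 0.0501 0.0001] r [ 0.003 -0.    -0.791]
(np.float64(0.5836034962317057), np.float64(-0.050385527637424085), 0.168, 12) d [0.0215 0.057  0.0001] r [ 0.003  0.    -0.925]
```

View pics/w3.png

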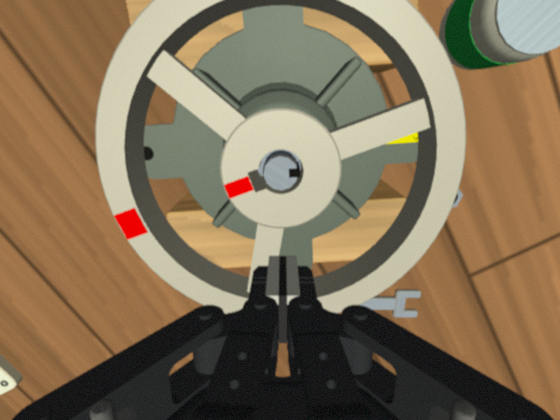

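The pulley hasn't turned, yet the finger is at -118° and the arm at about -129°. Something disagrees, so I check the tip's projection and the other cameras.

Run:
```python
from go import *
m,f=model('wrist'); o=ctrl.get_obs(); p=o['position']; print(o)
print('tcp',proj(m,f,[p, p+[0,0,.0187]]), 'arm0',proj(m,f,[[C[0]+.051*np.cos(np.radians(230.6)),C[1]+.051*np.sin(np.radians(230.6)),.185]]), proj(m,f,[[*C,.202],[*C,.198]]))
im=imaging.camera('scene'); cv2.imwrite('pics/s3.png',cv2.resize(im[110:290,140:380,::-1],None,fx=3.3,fy=3.3,interpolation=2))
im=imaging.camera('top'); cv2.imwrite('pics/t3.png',cv2.resize(im[150:270,240:400,::-1],None,fx=5,fy=5,interpolation=2))
```

```text
{'time_s': 5.1, 'joints': array([-1.03770714e-01,  3.53799617e-01,  1.82238876e+00, -1.75555931e-04,
        9.63024316e-01,  4.13224784e-01]), 'dq': array([ 0.00519029, -0.00627213,  0.01230255, -0.0004458 , -0.00426275,
        0.17734276]), 'effort': array([  0.47232857, -49.0150702 , -23.60488236,   0.07323442,
         0.25909304,   0.34560702]), 'position': array([ 0.54877   , -0.0452353 ,  0.16884855]), 'tcp_rot': array([8.64344089e-01, 5.02899467e-01, 9.18539688e-04, 7.59961681e-04]), 'wrist_force': array([ 0.72795698, -0.57875844,  1.05685637]), 'ft_torque': array([-0.00022823, -0.0358923 ,  0.06302467]), 'width': -0.0030340979489337635}
tcp [[281.63920194 246.24431538]
 [281.64258885 260.85928726]] arm0 [[263.8442767  257.69856568]] [[279.28726111 173.29310828]
 [279.34743727 171.51124969]]
```

View pics/s3.png

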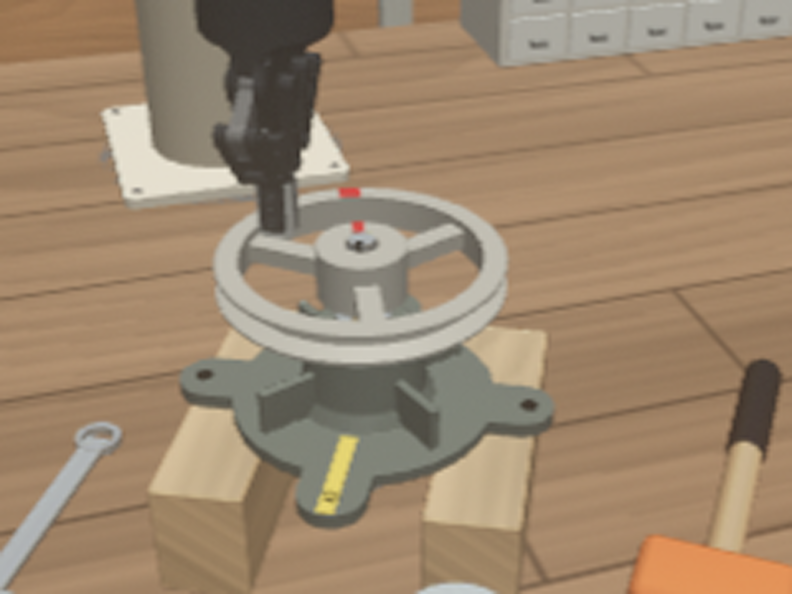

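View pics/t3.png

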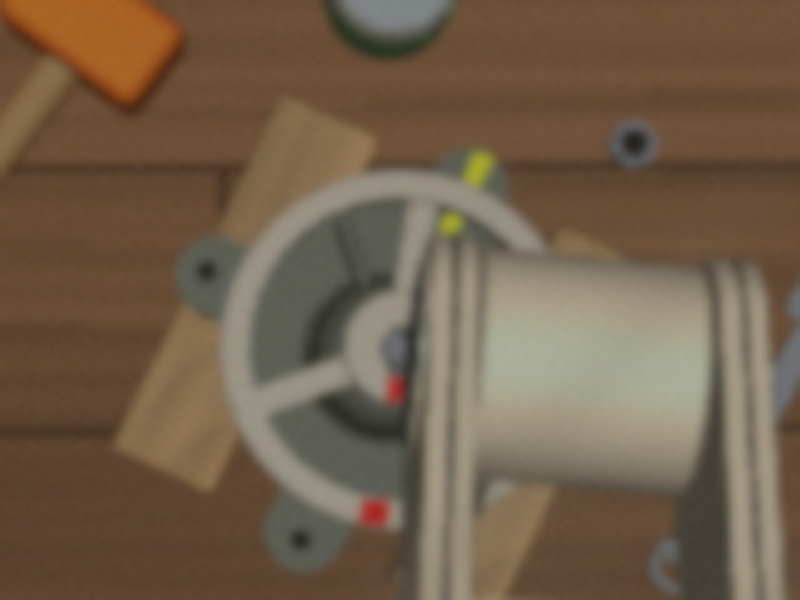

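Run:
```python
from go import *
m,f=model('scene'); o=ctrl.get_obs(); p=o['position']
for dz in (0,.01,.02,.03,.04): 
  u=proj(m,f,[p+[0,0,dz]])[0]; print(dz,u.round(1),'crop',((u-[140,110])*3.3).round(0))
u=proj(m,f,[[*C,.202],[C[0]+.051*np.cos(np.radians(230.6)),C[1]+.051*np.sin(np.radians(230.6)),.185]]); print(((u-[140,110])*3.3).round(0))
im=imaging.camera('scene'); cv2.imwrite('pics/s4.png',cv2.resize(im[150:210,190:270,::-1],None,fx=10,fy=10,interpolation=2))
R_=m['R']
mw,fw=model('wrist'); c=mw['R']@p+mw['t']; print('tcp in cam',c, 'tool axes in cam'); print(mw['R']@R.from_quat(o['tcp_rot']).as_matrix())
```

```text
0 [225.1 194.3] crop [281. 278.]
0.01 [224.9 190.1] crop [280. 264.]
0.02 [224.6 185.8] crop [279. 250.]
0.03 [224.3 181.4] crop [278. 236.]
0.04 [224. 177.] crop [277. 221.]
[[360. 240.]
 [285. 248.]]
tcp in cam [-9.15923826e-05  2.21264556e-02  1.89869318e-01] tool axes in cam
[[ 1.44072429e-04  9.99999885e-01  4.57935081e-04]
 [-9.50355117e-01  2.79414414e-04 -3.11167277e-01]
 [-3.11167369e-01 -3.90370322e-04  9.50355048e-01]]
```

View pics/s4.png

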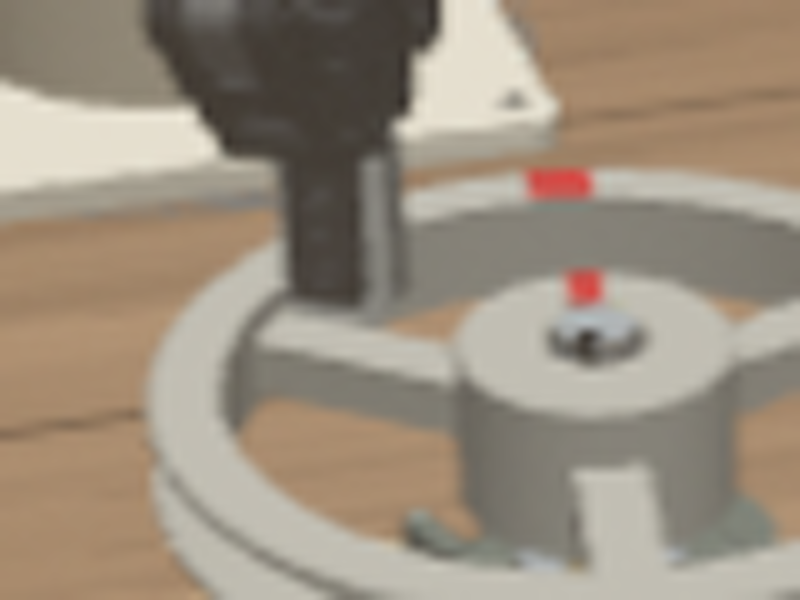

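Both the scene and the wrist picture show the real fingertip about 30 mm above the reported TCP, hovering over the arm at about z 0.198. So the sweep passed over the arm without touching it. I'll go back and lower to a TCP of about 0.146, which is clear of the flange (z 0.142) either way.

Run:
```python
from go import *
rows([arc(-120,.19),arc(-141,.19),arc(-162,.19),arc(-162,.146)],base=arc(-120,.168))
```

```text
at [ 0.5475 -0.0447  0.168 ] psi -30.2 F [-0.3 -0.6  0.6] w 0.0 t 5.25
(np.float64(0.5475), np.float64(-0.04466729559300637), 0.19, -30) d [ 0.      0.     -0.0367] r [ 0.001 -0.001 -0.004]
(np.float64(0.5333655559656945), np.float64(-0.032595339943541704), 0.19, -51) d [ 0.0056 -0.0304 -0.0367] r [ 0.001 -0.001  0.463]
(np.float64(0.5244961176689471), np.float64(-0.016259866713122323), 0.19, -72) d [ 0.0217 -0.0569 -0.0367] r [ 0.001 -0.001  0.93 ]
(np.float64(0.5244961176689471), np.float64(-0.016259866713122323), 0.146, -72) d [ 0.0216 -0.057   0.0366] r [ 0.001 -0.001  0.93 ]
```

```bash
python3 -m inch '[{"dx":0,"dy":0,"dz":-0.0367,"rx":0,"ry":0,"rz":0.1,"jaw":1},{"dx":0.002,"dy":-0.015,"dz":-0.0367,"rx":0,"ry":0,"rz":0.3,"jaw":1},{"dx":0.0056,"dy":-0.0304,"dz":-0.0367,"rx":0,"ry":0,"rz":0.5,"jaw":1},{"dx":0.013,"dy":-0.044,"dz":-0.0367,"rx":0,"ry":0,"rz":0.7,"jaw":1},{"dx":0.0217,"dy":-0.0569,"dz":-0.0367,"rx":0,"ry":0,"rz":0.93,"jaw":1},{"dx":0.0217,"dy":-0.0569,"dz":-0.0367,"rx":0,"ry":0,"rz":0.93,"jaw":1}]'
python3 -m inch '[{"dx":0,"dy":0,"dz":0.02,"rx":0,"ry":0,"rz":0,"jaw":1},{"dx":0,"dy":0,"dz":0.04,"rx":0,"ry":0,"rz":0,"jaw":1},{"dx":0,"dy":0,"dz":0.055,"rx":0,"ry":0,"rz":0,"jaw":1},{"dx":0,"dy":0,"dz":0.066,"rx":0,"ry":0,"rz":0,"jaw":1},{"dx":0,"dy":0,"dz":0.0733,"rx":0,"ry":0,"rz":0,"jaw":1},{"dx":0,"dy":0,"dz":0.0733,"rx":0,"ry":0,"rz":0,"jaw":1}]'
python3 - <<'E'
from go import *
rows([arc(-162+k,.146) for k in (6,12,18,24,30,36,42)],base=arc(-162,.146))
im=imaging.camera('scene'); cv2.imwrite('pics/s5.png',cv2.resize(im[150:210,190:270,::-1],None,fx=10,fy=10,interpolation=2))
E
```

```text
time_s: 6.0
position: [0.5241, -0.016, 0.1901]
tcp_rot: [0.987, 0.158, 0.0, 0.0]
wrist_force: [1.1, 0.1, -0.1]
width: 0.005
time_s: 6.75
position: [0.5242, -0.0164, 0.1456]
tcp_rot: [0.988, 0.157, -0.0, -0.0]
wrist_force: [-0.3, 0.1, -0.6]
width: 0.001
at [ 0.5245 -0.0163  0.146 ] psi -71.9 F [-0.3  0.1 -0.6] w 0.0 t 6.75
(np.float64(0.5264091816602273), np.float64(-0.02124356879686582), 0.146, -66) d [ 0.0004  0.0089 -0.    ] r [-0.     0.001 -0.131]
(np.float64(0.5288327044069936), np.float64(-0.025999999999999995), 0.146, -60) d [ 0.0018  0.0177 -0.    ] r [-0.     0.001 -0.264]
(np.float64(0.5317401332868776), np.float64(-0.030477047866916133), 0.146, -54) d [ 0.0041  0.0263 -0.    ] r [-0.     0.001 -0.397]
(np.float64(0.5350996139006529), np.float64(-0.03462566092430178), 0.146, -48) d [ 0.0073  0.0346 -0.    ] r [-0.     0.001 -0.531]
(np.float64(0.5388743390756981), np.float64(-0.0384003860993471), 0.146, -42) d [ 0.0113  0.0425 -0.    ] r [-0.     0.001 -0.664]
(np.float64(0.5430229521330838), np.float64(-0.04175986671312232), 0.146, -36) d [ 0.0161  0.05   -0.    ] r [-0.     0.001 -0.797]
(np.float64(0.5475), np.float64(-0.04466729559300637), 0.146, -30) d [ 0.0217  0.0569 -0.    ] r [-0.     0.001 -0.931]
```

View pics/s5.png

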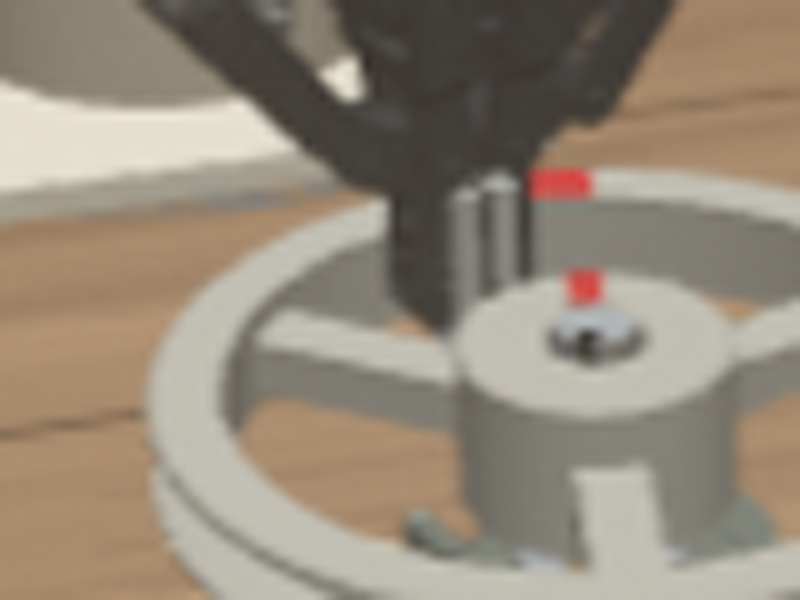

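The fingertip is visibly below the rim's top inside the window, with its tip near (430,330). I sweep again.

```bash
python3 -m inch '[{"dx":0.0004,"dy":0.0089,"dz":0,"rx":0,"ry":0,"rz":-0.13,"jaw":1},{"dx":0.0018,"dy":0.0177,"dz":0,"rx":0,"ry":0,"rz":-0.264,"jaw":1},{"dx":0.0041,"dy":0.0263,"dz":0,"rx":0,"ry":0,"rz":-0.397,"jaw":1},{"dx":0.0073,"dy":0.0346,"dz":0,"rx":0,"ry":0,"rz":-0.53,"jaw":1},{"dx":0.0113,"dy":0.0425,"dz":0,"rx":0,"ry":0,"rz":-0.664,"jaw":1},{"dx":0.0161,"dy":0.05,"dz":0,"rx":0,"ry":0,"rz":-0.797,"jaw":1}]'
python3 look.py w4;python3 - <<'E'
from go import *
rows([arc(-126+k,.146) for k in (6,12,18,24,30,36,42)],base=arc(-126,.146))
E
```

```text
time_s: 7.55
position: [0.5427, -0.0417, 0.1468]
tcp_rot: [0.89, 0.455, -0.0, -0.0]
wrist_force: [-3.5, 1.1, 6.4]
width: -0.0
red 461 [249.6 220. ] 0.198 r 0.0202 ang -164.7
red 461 [249.6 220. ] 0.191 r 0.0227 ang -162.1
red 594 [172.3 305.7] 0.198 r 0.0745 ang -166.3
red 594 [172.3 305.7] 0.191 r 0.0801 ang -165.5
yellow 1283 [394.8 127.8] 0.09 r 0.0806 ang -25.8
at [ 0.543  -0.0418  0.146 ] psi -35.6 F [-1.3  0.7  2.6] w 0.0 t 7.6
(np.float64(0.5475), np.float64(-0.04466729559300637), 0.146, -30) d [0.0004 0.0089 0.    ] r [ 0.001 -0.001 -0.124]
(np.float64(0.5522564312031342), np.float64(-0.04709081833977264), 0.146, -24) d [0.0017 0.0177 0.    ] r [ 0.001 -0.001 -0.257]
(np.float64(0.5572401332868776), np.float64(-0.049003882331052837), 0.146, -18) d [0.004  0.0263 0.    ] r [ 0.001 -0.001 -0.391]
(np.float64(0.5623965037682942), np.float64(-0.050385527637424085), 0.146, -12) d [0.0071 0.0346 0.    ] r [ 0.001 -0.001 -0.524]
(np.float64(0.5676690483733496), np.float64(-0.051220616663781936), 0.146, -6) d [0.0111 0.0426 0.    ] r [ 0.001 -0.001 -0.657]
(np.float64(0.573), np.float64(-0.0515), 0.146, 0) d [0.0159 0.0501 0.    ] r [ 0.001 -0.    -0.791]
(np.float64(0.5783309516266503), np.float64(-0.051220616663781936), 0.146, 6) d [0.0214 0.057  0.0001] r [ 0.001 -0.    -0.924]
```

View pics/w4.png

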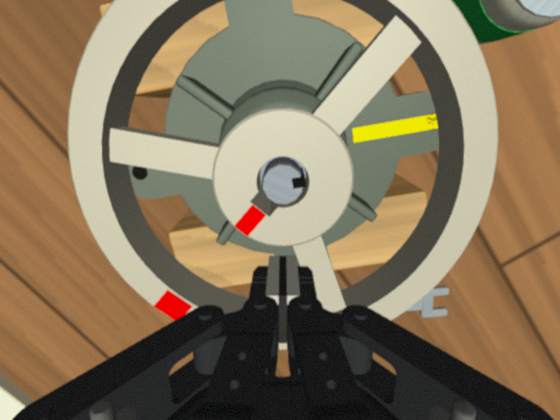

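Run:
```python
from go import *
print(ctrl.get_obs()['wrist_force'],ctrl.get_obs()['ft_torque'])
im=imaging.camera('scene'); cv2.imwrite('pics/s6.png',cv2.resize(im[150:210,190:270,::-1],None,fx=10,fy=10,interpolation=2))
print(ctrl.get_obs()['wrist_force'],ctrl.get_obs()['position'])
```

```text
[-1.25704566  0.69177333  2.57131421] [ 0.11441819  0.24305849 -0.01753722]
[-0.80783072  0.12603829  4.61615654] [ 0.54352103 -0.04200529  0.14676492]
```

View pics/s6.png

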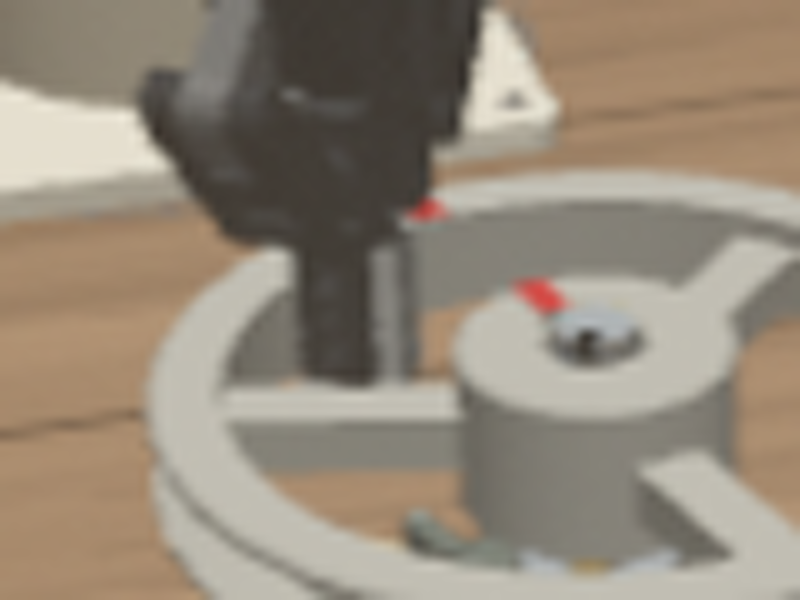

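The arm is being pushed and the pulley has turned to -165°. The upward force suggests the tip sits near the arm's top edge, so I back off slightly, go 4 mm lower, then continue.

```bash
python3 -m inch '[{"dx":0,"dy":-0.005,"dz":0,"rx":0,"ry":0,"rz":0,"jaw":1},{"dx":0,"dy":-0.005,"dz":0.0067,"rx":0,"ry":0,"rz":0,"jaw":1},{"dx":0.0004,"dy":0.0089,"dz":0.0067,"rx":0,"ry":0,"rz":-0.124,"jaw":1},{"dx":0.0017,"dy":0.0177,"dz":0.0067,"rx":0,"ry":0,"rz":-0.257,"jaw":1},{"dx":0.004,"dy":0.0263,"dz":0.0067,"rx":0,"ry":0,"rz":-0.39,"jaw":1},{"dx":0.0071,"dy":0.0346,"dz":0.0067,"rx":0,"ry":0,"rz":-0.524,"jaw":1},{"dx":0.0111,"dy":0.0426,"dz":0.0067,"rx":0,"ry":0,"rz":-0.657,"jaw":1},{"dx":0.0159,"dy":0.0501,"dz":0.0067,"rx":0,"ry":0,"rz":-0.791,"jaw":1}]'
python3 look.py w5;python3 - <<'E'
from go import *
rows([arc(-90+k,.142) for k in (6,12,18,24,30,36,42)],base=arc(-90,.142))
im=imaging.camera('scene'); cv2.imwrite('pics/s7.png',cv2.resize(im[140:230,180:300,::-1],None,fx=6.6,fy=6.6,interpolation=2))
E
```

```text
time_s: 8.65
position: [0.5708, -0.0517, 0.1408]
tcp_rot: [0.709, 0.706, -0.002, -0.002]
wrist_force: [-4.5, -1.1, 1.7]
width: 0.005
red 501 [253.4 226.4] 0.198 r 0.0204 ang -125.4
red 501 [253.4 226.4] 0.191 r 0.0231 ang -122.9
red 312 [173.8 313.7] 0.198 r 0.074 ang -129.7
red 312 [173.8 313.7] 0.191 r 0.0797 ang -128.9
yellow 1131 [394.6 201.7] 0.09 r 0.0903 ang -25.6
at [ 0.573  -0.0515  0.142 ] psi -0.0 F [-2.5  0.6  0.6] w -0.0 t 8.7
(np.float64(0.5783309516266503), np.float64(-0.051220616663781936), 0.142, 6) d [ 0.0005  0.0089 -0.    ] r [-0.004 -0.    -0.134]
(np.float64(0.5836034962317057), np.float64(-0.050385527637424085), 0.142, 12) d [ 0.0019  0.0177 -0.0001] r [-0.004 -0.001 -0.267]
(np.float64(0.5887598667131223), np.float64(-0.04900388233105283), 0.142, 18) d [ 0.0042  0.0263 -0.0001] r [-0.004 -0.001 -0.4  ]
(np.float64(0.5937435687968657), np.float64(-0.04709081833977264), 0.142, 24) d [ 0.0074  0.0346 -0.0001] r [-0.004 -0.001 -0.534]
(np.float64(0.5984999999999999), np.float64(-0.04466729559300637), 0.142, 30) d [ 0.0114  0.0425 -0.0001] r [-0.004 -0.001 -0.667]
(np.float64(0.6029770478669161), np.float64(-0.04175986671312232), 0.142, 36) d [ 0.0163  0.05   -0.0001] r [-0.004 -0.001 -0.8  ]
(np.float64(0.6071256609243018), np.float64(-0.0384003860993471), 0.142, 42) d [ 0.0219  0.0569 -0.0002] r [-0.004 -0.002 -0.934]
```

View pics/s7.png

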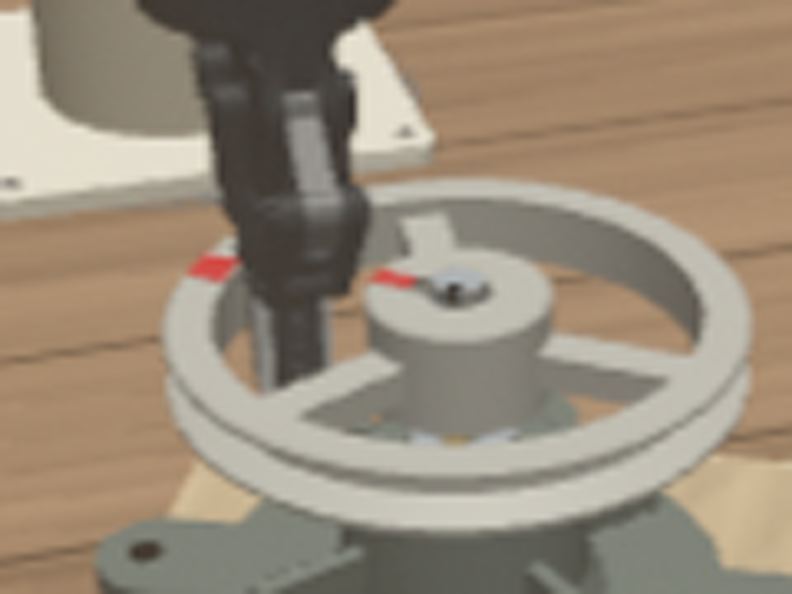

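Tracking 1:1 now, with the keyway at -129° and low force. It needs to reach about -26.4°, so I continue.

```bash
python3 -m inch '[{"dx":0.0005,"dy":0.0089,"dz":0,"rx":0,"ry":0,"rz":-0.134,"jaw":1},{"dx":0.0019,"dy":0.0177,"dz":0,"rx":0,"ry":0,"rz":-0.267,"jaw":1},{"dx":0.0042,"dy":0.0263,"dz":0,"rx":0,"ry":0,"rz":-0.4,"jaw":1},{"dx":0.0074,"dy":0.0346,"dz":0,"rx":0,"ry":0,"rz":-0.534,"jaw":1},{"dx":0.0114,"dy":0.0425,"dz":0,"rx":0,"ry":0,"rz":-0.667,"jaw":1},{"dx":0.0163,"dy":0.05,"dz":0,"rx":0,"ry":0,"rz":-0.8,"jaw":1},{"dx":0.0219,"dy":0.0569,"dz":0,"rx":0,"ry":0,"rz":-0.934,"jaw":1}]'
python3 look.py w6;python3 - <<'E'
from go import *
rows([arc(-48+k,.142) for k in (6,12,18,24,30,36,42)],base=arc(-48,.142))
E
```

```text
time_s: 9.62
position: [0.6057, -0.0394, 0.141]
tcp_rot: [0.41, 0.912, -0.001, -0.001]
wrist_force: [-2.8, -3.0, 0.7]
width: 0.002
red 498 [252.9 226.3] 0.198 r 0.0205 ang -83.3
red 498 [252.9 226.3] 0.191 r 0.0231 ang -80.8
red 292 [173.8 314. ] 0.198 r 0.074 ang -87.5
red 292 [173.8 314. ] 0.191 r 0.0798 ang -86.7
at [ 0.6071 -0.0384  0.142 ] psi 41.9 F [-2.1 -1.4 -1.3] w 0.0 t 9.675
(np.float64(0.610900386099347), np.float64(-0.03462566092430177), 0.142, 48) d [ 0.0005  0.0089 -0.    ] r [-0.002 -0.001 -0.136]
(np.float64(0.6142598667131223), np.float64(-0.03047704786691613), 0.142, 54) d [ 0.0019  0.0177 -0.    ] r [-0.002 -0.001 -0.269]
(np.float64(0.6171672955930063), np.float64(-0.025999999999999995), 0.142, 60) d [ 0.0042  0.0263 -0.    ] r [-0.002 -0.002 -0.403]
(np.float64(0.6195908183397726), np.float64(-0.02124356879686581), 0.142, 66) d [ 0.0074  0.0346 -0.    ] r [-0.002 -0.002 -0.536]
(np.float64(0.6215038823310528), np.float64(-0.016259866713122316), 0.142, 72) d [ 0.0115  0.0425 -0.0001] r [-0.002 -0.002 -0.669]
(np.float64(0.622885527637424), np.float64(-0.011103496231705727), 0.142, 78) d [ 0.0163  0.0499 -0.0001] r [-0.002 -0.002 -0.803]
(np.float64(0.6237206166637819), np.float64(-0.005830951626650326), 0.142, 84) d [ 0.0219  0.0568 -0.0001] r [-0.002 -0.002 -0.936]
```

```bash
python3 -m inch '[{"dx":0.0005,"dy":0.0089,"dz":0,"rx":0,"ry":0,"rz":-0.136,"jaw":1},{"dx":0.0019,"dy":0.0177,"dz":0,"rx":0,"ry":0,"rz":-0.269,"jaw":1},{"dx":0.0042,"dy":0.0263,"dz":0,"rx":0,"ry":0,"rz":-0.403,"jaw":1},{"dx":0.0074,"dy":0.0346,"dz":0,"rx":0,"ry":0,"rz":-0.536,"jaw":1},{"dx":0.0115,"dy":0.0425,"dz":0,"rx":0,"ry":0,"rz":-0.669,"jaw":1},{"dx":0.0163,"dy":0.05,"dz":0,"rx":0,"ry":0,"rz":-0.803,"jaw":1},{"dx":0.0219,"dy":0.0568,"dz":0,"rx":0,"ry":0,"rz":-0.936,"jaw":1},{"dx":0.0219,"dy":0.0568,"dz":0,"rx":0,"ry":0,"rz":-0.936,"jaw":1}]'
python3 look.py w7;python3 - <<'E'
from go import *
rows([arc(-6+k,.142) for k in (3,6,9,12,14,15,16,18)],base=arc(-6,.142))
im=imaging.camera('top'); cv2.imwrite('pics/t7.png',cv2.resize(im[150:270,240:400,::-1],None,fx=5,fy=5,interpolation=2))
im=imaging.camera('scene'); cv2.imwrite('pics/s8.png',cv2.resize(im[140:270,180:300,::-1],None,fx=4.5,fy=4.5,interpolation=2))
E
```

```text
time_s: 10.68
position: [0.6236, -0.0065, 0.1414]
tcp_rot: [0.057, 0.998, -0.0, -0.0]
wrist_force: [0.0, -0.9, -0.3]
width: -0.0
red 487 [252.  225.7] 0.198 r 0.0207 ang -41.8
red 487 [252.  225.7] 0.191 r 0.0233 ang -39.4
red 259 [174.9 314.1] 0.198 r 0.0742 ang -45.3
red 259 [174.9 314.1] 0.191 r 0.08 ang -44.5
yellow 664 [240.7 265.5] 0.09 r 0.0978 ang -26.1
at [ 0.6237 -0.0058  0.142 ] psi 83.5 F [-0.7 -1.6 -0.5] w -0.0 t 10.725
(np.float64(0.6239301062724832), np.float64(-0.0031691337683901356), 0.142, 87) d [0.0002 0.0044 0.    ] r [ 0.     0.    -0.078]
(np.float64(0.624), np.float64(-0.0005), 0.142, 90) d [0.0005 0.0089 0.    ] r [ 0.     0.    -0.145]
(np.float64(0.6239301062724832), np.float64(0.0021691337683901355), 0.142, 93) d [0.0012 0.0133 0.    ] r [ 0.     0.    -0.212]
(np.float64(0.6237206166637819), np.float64(0.004830951626650327), 0.142, 96) d [0.002  0.0177 0.    ] r [ 0.     0.    -0.278]
(np.float64(0.6235036715058201), np.float64(0.0065978281489633365), 0.142, 98) d [0.0027 0.0205 0.    ] r [ 0.     0.    -0.323]
(np.float64(0.6233721053703519), np.float64(0.007478157717051773), 0.142, 99) d [0.0031 0.022  0.    ] r [ 0.     0.    -0.345]
(np.float64(0.6232251954036225), np.float64(0.008356057061013446), 0.142, 100) d [0.0035 0.0234 0.    ] r [ 0.     0.    -0.367]
(np.float64(0.622885527637424), np.float64(0.010103496231705726), 0.142, 102) d [0.0044 0.0262 0.    ] r [ 0.     0.    -0.412]
```

View pics/w7.png

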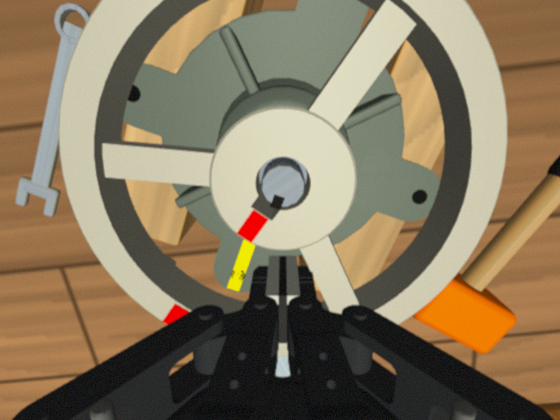

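View pics/s8.png

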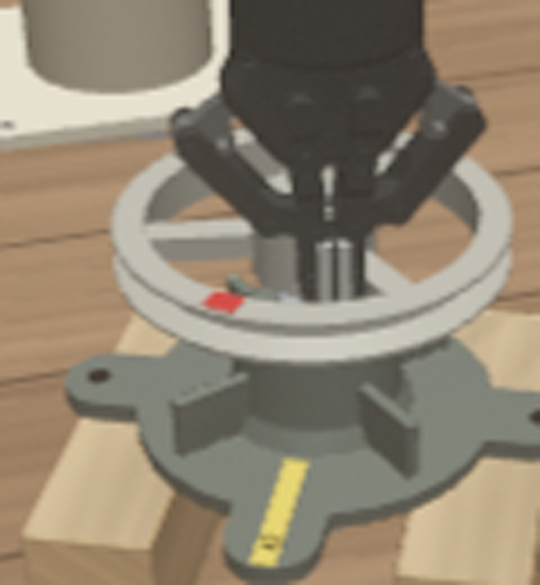

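```bash
cat > sc.py <<'E'
from go import *
import sys
H=float(sys.argv[1]) if len(sys.argv)>1 else .198
im=imaging.camera('scene'); m,f=model('scene')
for k in('red','yellow'):
  for a,c in blobs(im,k):
    for z in ((H,H-.007) if k=='red' else (.09,)):
      d=back(m,f,c,z)[:2]-C; print(k,a,c.round(1),z,'r',np.hypot(*d).round(4),'ang',np.degrees(np.arctan2(d[1],d[0])).round(1))
E
python3 sc.py
```

```text
red 18 [229.5 206.5] 0.198 r 0.0866 ang -39.1
red 18 [229.5 206.5] 0.191 r 0.0771 ang -43.0
```

```bash
python3 -m inch '[{"dx":0.0002,"dy":0.0044,"dz":0,"rx":0,"ry":0,"rz":-0.078,"jaw":1},{"dx":0.0005,"dy":0.0089,"dz":0,"rx":0,"ry":0,"rz":-0.145,"jaw":1},{"dx":0.0012,"dy":0.0133,"dz":0,"rx":0,"ry":0,"rz":-0.212,"jaw":1},{"dx":0.002,"dy":0.0177,"dz":0,"rx":0,"ry":0,"rz":-0.278,"jaw":1},{"dx":0.0031,"dy":0.022,"dz":0,"rx":0,"ry":0,"rz":-0.345,"jaw":1},{"dx":0.0035,"dy":0.0234,"dz":0,"rx":0,"ry":0,"rz":-0.367,"jaw":1},{"dx":0.0035,"dy":0.0234,"dz":0,"rx":0,"ry":0,"rz":-0.367,"jaw":1}]'
python3 look.py w8; python3 sc.py
```

```text
time_s: 11.75
position: [0.6237, 0.0075, 0.1421]
tcp_rot: [-0.088, 0.996, -0.0, 0.001]
wrist_force: [2.7, -2.6, 0.4]
width: 0.001
red 491 [253.1 223.4] 0.198 r 0.0206 ang -27.3
red 491 [253.1 223.4] 0.191 r 0.0232 ang -24.6
red 383 [174.7 311.4] 0.198 r 0.0743 ang -29.7
red 383 [174.7 311.4] 0.191 r 0.08 ang -28.9
yellow 801 [211.2 246.3] 0.09 r 0.0946 ang -26.1
red 17 [239.7 208.1] 0.198 r 0.0866 ang -26.3
red 17 [239.7 208.1] 0.191 r 0.0762 ang -28.2
```

View pics/w8.png

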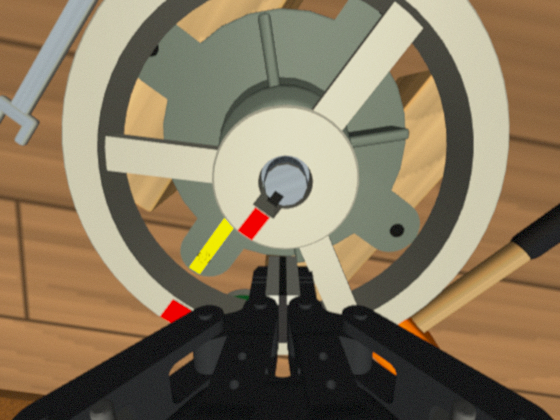

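Keyway at about -28.5°, key at about -26.3°. I nudge it 1.5° more, back off, lift out and re-measure unobstructed.

```bash
python3 -m inch '[{"dx":0.0002,"dy":0.0012,"dz":0,"rx":0,"ry":0,"rz":-0.015,"jaw":1},{"dx":0.0005,"dy":0.0024,"dz":0,"rx":0,"ry":0,"rz":-0.035,"jaw":1},{"dx":0.0005,"dy":0.0024,"dz":0,"rx":0,"ry":0,"rz":-0.035,"jaw":1},{"dx":0,"dy":-0.012,"dz":0,"rx":0,"ry":0,"rz":0,"jaw":1},{"dx":0,"dy":-0.02,"dz":0,"rx":0,"ry":0,"rz":0,"jaw":1},{"dx":0,"dy":-0.02,"dz":-0.06,"rx":0,"ry":0,"rz":0,"jaw":1},{"dx":0,"dy":-0.02,"dz":-0.16,"rx":0,"ry":0,"rz":0,"jaw":1},{"dx":0,"dy":-0.02,"dz":-0.24,"rx":0,"ry":0,"rz":0,"jaw":1}]'
python3 -m inch '[{"dx":0.05,"dy":0,"dz":-0.05,"rx":0,"ry":0,"rz":0,"jaw":1},{"dx":0.1,"dy":0,"dz":-0.1,"rx":0,"ry":0,"rz":0,"jaw":0.74},{"dx":0.1,"dy":0,"dz":-0.1,"rx":0,"ry":0,"rz":0,"jaw":0.74}]'
python3 look.py w9; python3 sc.py
python3 - <<'E'
from fit import *
print(ctrl.get_obs()['position'],ctrl.get_obs()['width'])
im,m,f,c=fit('top',g=(.573,0))
cv2.imwrite('pics/t9.png',cv2.resize(im[150:270,240:400,::-1],None,fx=5,fy=5,interpolation=2))
E
```

```text
time_s: 12.85
position: [0.6252, -0.0044, 0.2878]
tcp_rot: [-0.089, 0.996, 0.0, -0.0]
wrist_force: [1.1, 0.5, -0.6]
width: -0.002
time_s: 13.22
position: [0.566, -0.0152, 0.3486]
tcp_rot: [-0.089, 0.996, -0.0, 0.002]
wrist_force: [-0.0, -0.1, -0.5]
width: 0.259
red 61 [283.7 208. ] 0.198 r 0.02 ang -25.4
red 61 [283.7 208. ] 0.191 r 0.0219 ang -21.9
red 101 [253.4 247.3] 0.198 r 0.0767 ang -25.8
red 101 [253.4 247.3] 0.191 r 0.0797 ang -24.8
yellow 255 [259.6 214.8] 0.09 r 0.0767 ang -26.2
red 5 [247.2 188.6] 0.198 r 0.0166 ang -28.6
red 5 [247.2 188.6] 0.191 r 0.0058 ang -59.6
red 14 [241.4 208.3] 0.198 r 0.0867 ang -24.3
red 14 [241.4 208.3] 0.191 r 0.0762 ang -25.9
[ 0.56628466 -0.0149335   0.34564771] 0.2611511885772008
top centre [5.73000000e-01 1.38777878e-17] 117.21136
```

View pics/w9.png

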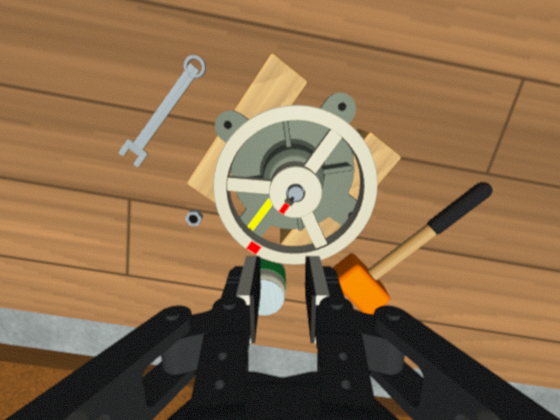

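Keyway at about -25° to -26° and key at -26.2°, so they are lined up within about 1°. Now I position the hand over the hub, fingers straddling the shaft end.

Run:
```python
from go import *
m,f=model('wrist'); print(proj(m,f,[[*C,.202],[*C,.198]]))
P=back(m,f,(296,193),.202); print(P)
rows([(*C,.26,100)])
```

```text
[[294.74631287 195.15549635]
 [294.60141658 194.11915899]]
[5.70521504e-01 3.29542531e-04 2.02000000e-01]
at [ 0.5663 -0.0148  0.3449] psi 100.2 F [ 0.1 -0.1  0.3] w 0.26 t 13.375
(np.float64(0.573), np.float64(-0.0005), 0.26, 100) d [-0.0154  0.0214  0.1414] r [ 0.001 -0.002  0.005]
```

```bash
python3 -m inch '[{"dx":-0.008,"dy":0.011,"dz":0.05,"rx":0,"ry":0,"rz":0,"jaw":0.7},{"dx":-0.0154,"dy":0.0214,"dz":0.1,"rx":0,"ry":0,"rz":0,"jaw":0.7},{"dx":-0.0154,"dy":0.0214,"dz":0.125,"rx":0,"ry":0,"rz":0,"jaw":0.7},{"dx":-0.0154,"dy":0.0214,"dz":0.141,"rx":0,"ry":0,"rz":0,"jaw":0.7},{"dx":-0.0154,"dy":0.0214,"dz":0.141,"rx":0,"ry":0,"rz":0,"jaw":0.7},{"dx":-0.0154,"dy":0.0214,"dz":0.141,"rx":0,"ry":0,"rz":0,"jaw":0.7}]'
python3 look.py w10
python3 - <<'E'
from go import *
m,f=model('wrist'); print(proj(m,f,[[*C,.202]]))
rows([(*C,.20,100),(*C,.18,100),(*C,.17,100)])
im=imaging.camera('scene'); cv2.imwrite('pics/s10.png',cv2.resize(im[120:240,180:320,::-1],None,fx=5,fy=5,interpolation=2))
E
```

```text
time_s: 14.12
position: [0.5737, -0.0007, 0.2621]
tcp_rot: [-0.089, 0.996, -0.0, 0.001]
wrist_force: [0.3, 0.4, 0.4]
width: 0.299
red 113 [268.1 229.7] 0.198 r 0.0205 ang -24.5
red 113 [268.1 229.7] 0.191 r 0.0231 ang -21.2
red 15 [222.2 278.3] 0.198 r 0.0795 ang -29.7
red 15 [222.2 278.3] 0.191 r 0.0836 ang -28.6
yellow 358 [238.3 238. ] 0.09 r 0.0878 ang -26.0
[[282.70753466 211.37291868]]
at [ 0.5738 -0.0007  0.2623] psi 100.2 F [-1.1  0.6  0.5] w 0.3 t 14.175
(np.float64(0.573), np.float64(-0.0005), 0.2, 100) d [0.0014 0.0006 0.1038] r [-0.001  0.002  0.005]
(np.float64(0.573), np.float64(-0.0005), 0.18, 100) d [0.0015 0.0006 0.1371] r [-0.001  0.002  0.005]
(np.float64(0.573), np.float64(-0.0005), 0.17, 100) d [0.0015 0.0006 0.1538] r [-0.001  0.002  0.005]
```

View pics/w10.png

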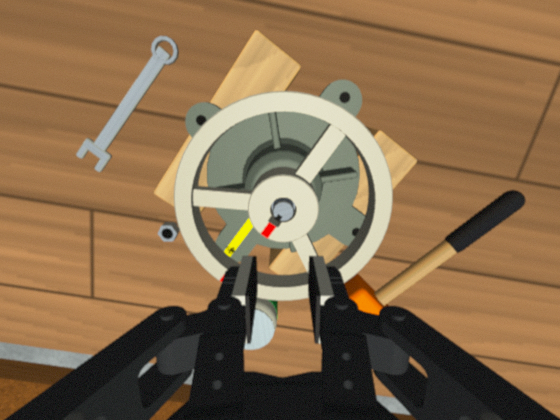

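View pics/s10.png

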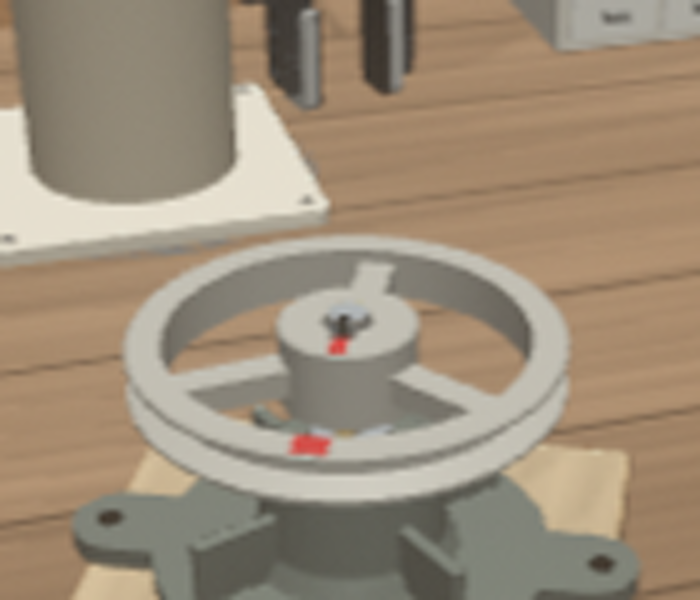

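Run:
```python
from go import *
m,f=model('scene'); p=ctrl.get_obs()['position']
for dz in (0,.02,.03,.04,.05):
  for s in (-.018,.018):
    u=proj(m,f,[p+[-.1736*s,.985*s,dz]])[0]; print(dz,s,((u-[180,120])*5).round(0))
```

```text
0 -0.018 [299. 184.]
0 0.018 [386. 165.]
0.02 -0.018 [297. 134.]
0.02 0.018 [385. 117.]
0.03 -0.018 [296. 109.]
0.03 0.018 [385.  92.]
0.04 -0.018 [295.  83.]
0.04 0.018 [385.  67.]
0.05 -0.018 [294.  57.]
0.05 0.018 [384.  41.]
```

This confirms the tips are about 33 mm above the reported TCP and centred on the shaft. Contact is expected near TCP z 0.165, so I descend to 0.175 and then go slowly.

```bash
python3 -m inch '[{"dx":0,"dy":0,"dz":0.05,"rx":0,"ry":0,"rz":0,"jaw":0.7},{"dx":0.001,"dy":0,"dz":0.1,"rx":0,"ry":0,"rz":0,"jaw":0.7},{"dx":0.001,"dy":0,"dz":0.125,"rx":0,"ry":0,"rz":0,"jaw":0.7},{"dx":0.001,"dy":0,"dz":0.138,"rx":0,"ry":0,"rz":0,"jaw":0.7},{"dx":0.001,"dy":0,"dz":0.145,"rx":0,"ry":0,"rz":0,"jaw":0.7},{"dx":0.001,"dy":0,"dz":0.145,"rx":0,"ry":0,"rz":0,"jaw":0.7}]'
python3 look.py w11
python3 - <<'E'
from go import *
im=imaging.camera('scene'); cv2.imwrite('pics/s11.png',cv2.resize(im[120:240,180:320,::-1],None,fx=5,fy=5,interpolation=2))
E
```

```text
time_s: 14.98
position: [0.5729, -0.0007, 0.1747]
tcp_rot: [-0.089, 0.996, -0.0, 0.0]
wrist_force: [1.0, -0.7, 0.5]
width: 0.3
red 201 [261.9 290.9] 0.198 r 0.02 ang -23.6
red 201 [261.9 290.9] 0.191 r 0.0241 ang -18.7
yellow 300 [215.4 287.7] 0.09 r 0.103 ang -26.8
```

View pics/s11.png

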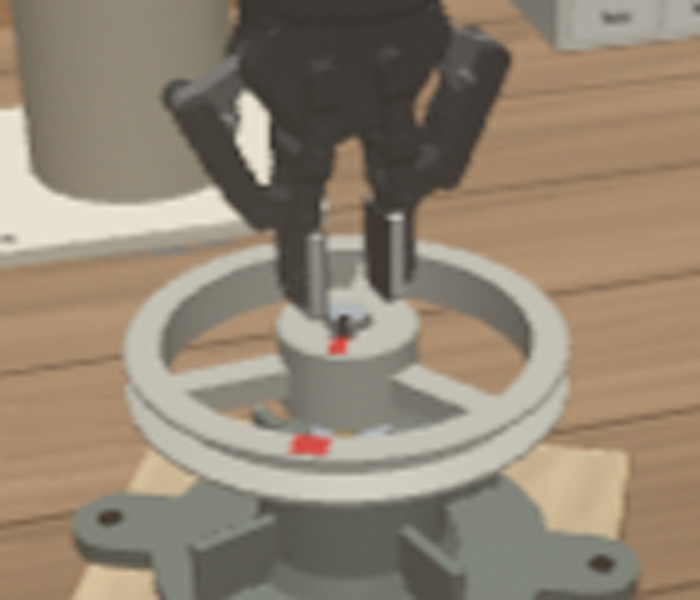

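View pics/w11.png

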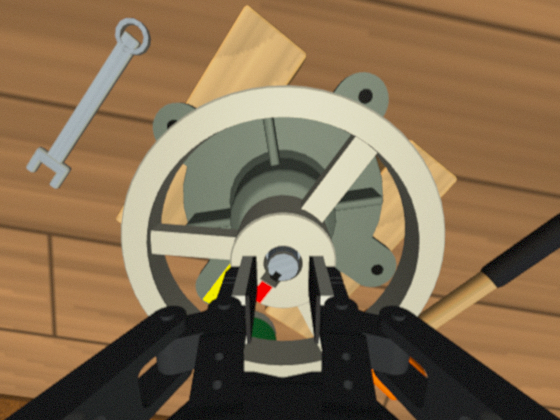

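The fingers sit on either side of the shaft end, which shows at (284,264), and the tips are about 10 mm above the hub. Now I press slowly.

```bash
python3 -m inch '[{"dx":0,"dy":0,"dz":0.005,"rx":0,"ry":0,"rz":0,"jaw":0.7},{"dx":0,"dy":0,"dz":0.009,"rx":0,"ry":0,"rz":0,"jaw":0.7},{"dx":0,"dy":0,"dz":0.012,"rx":0,"ry":0,"rz":0,"jaw":0.7},{"dx":0,"dy":0,"dz":0.015,"rx":0,"ry":0,"rz":0,"jaw":0.7}]'
python3 -m inch '[{"dx":0,"dy":0,"dz":0.003,"rx":0,"ry":0,"rz":0,"jaw":0.7},{"dx":0,"dy":0,"dz":0.006,"rx":0,"ry":0,"rz":0,"jaw":0.7}]'
```

```text
time_s: 15.58
position: [0.5725, -0.0006, 0.1656]
tcp_rot: [-0.089, 0.996, -0.0, -0.0]
wrist_force: [-2.8, 0.4, 9.2]
width: 0.3
time_s: 15.82
position: [0.5725, -0.0006, 0.1625]
tcp_rot: [-0.089, 0.996, -0.0, 0.0]
wrist_force: [-3.7, -0.4, 8.5]
width: 0.301
```

Contact at about 0.166, moving at about 9 N. I continue at 2 mm per row.

```bash
python3 -m inch '[{"dx":0,"dy":0,"dz":0.003,"rx":0,"ry":0,"rz":0,"jaw":0.7},{"dx":0,"dy":0,"dz":0.006,"rx":0,"ry":0,"rz":0,"jaw":0.7},{"dx":0,"dy":0,"dz":0.009,"rx":0,"ry":0,"rz":0,"jaw":0.7}]'
python3 sc.py
python3 - <<'E'
from go import *
im=imaging.camera('scene'); cv2.imwrite('pics/s12.png',cv2.resize(im[120:240,180:320,::-1],None,fx=5,fy=5,interpolation=2))
o=ctrl.get_obs();print(o['position'],o['wrist_force'])
E
```

```text
time_s: 16.2
position: [0.5725, -0.0006, 0.1571]
tcp_rot: [-0.089, 0.996, -0.0, 0.0]
wrist_force: [-3.6, 0.2, 8.5]
width: 0.301
red 5 [247.2 192.6] 0.198 r 0.0315 ang -22.0
red 5 [247.2 192.6] 0.191 r 0.02 ang -26.7
red 16 [242.  212.8] 0.198 r 0.1008 ang -22.3
red 16 [242.  212.8] 0.191 r 0.0905 ang -23.3
[ 0.57252893 -0.00062892  0.15685754] [-2.78058579 -0.36414576  6.56494655]
```

View pics/s12.png

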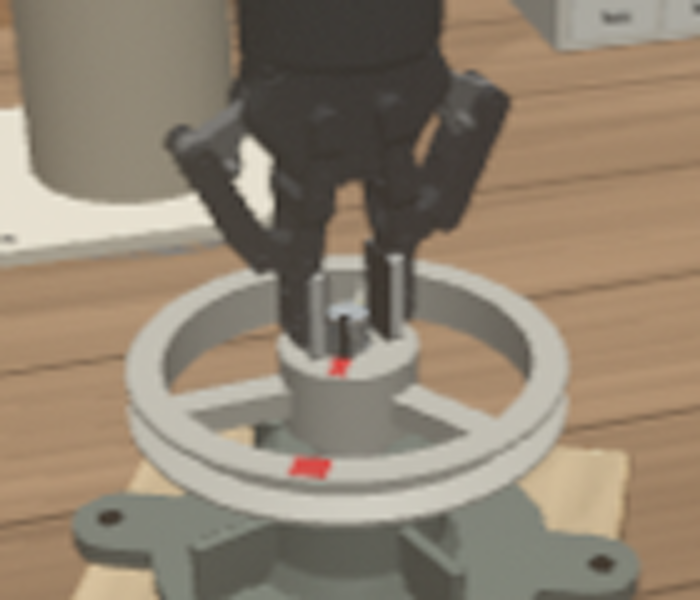

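The pulley is going down over the key: the shaft stands well above the hub and the rim is about 9 mm lower. I carry on to the shoulder.

```bash
python3 -m inch '[{"dx":0,"dy":0,"dz":0.003,"rx":0,"ry":0,"rz":0,"jaw":0.7},{"dx":0,"dy":0,"dz":0.006,"rx":0,"ry":0,"rz":0,"jaw":0.7}]'
python3 -m inch '[{"dx":0,"dy":0,"dz":0.002,"rx":0,"ry":0,"rz":0,"jaw":0.7}]'
python3 -m inch '[{"dx":0,"dy":0,"dz":0.002,"rx":0,"ry":0,"rz":0,"jaw":0.7}]'
```

```text
time_s: 16.55
position: [0.5725, -0.0006, 0.1535]
tcp_rot: [-0.089, 0.996, -0.0, 0.0]
wrist_force: [-3.7, 0.5, 8.5]
width: 0.293
time_s: 16.68
position: [0.5725, -0.0006, 0.1527]
tcp_rot: [-0.089, 0.996, -0.0, 0.0]
wrist_force: [-7.7, -0.2, 20.1]
width: 0.3
time_s: 16.8
position: [0.5726, -0.0006, 0.1527]
tcp_rot: [-0.089, 0.996, -0.0, 0.0]
wrist_force: [-10.5, -0.1, 29.4]
width: 0.301
```

```bash
python3 -m inch '[{"dx":0,"dy":0,"dz":0.002,"rx":0,"ry":0,"rz":0,"jaw":0.7}]'
```

```text
time_s: 16.92
position: [0.5727, -0.0006, 0.1526]
tcp_rot: [-0.089, 0.996, -0.0, 0.0]
wrist_force: [-15.4, 0.6, 39.1]
width: 0.3
```

A solid stop at TCP z 0.1527, with the force rising to 39 N. That is about 14 mm of travel. I withdraw straight up.

```bash
python3 -m inch '[{"dx":0,"dy":0,"dz":-0.006,"rx":0,"ry":0,"rz":0,"jaw":0.7},{"dx":0,"dy":0,"dz":-0.015,"rx":0,"ry":0,"rz":0,"jaw":0.7},{"dx":0,"dy":0,"dz":-0.04,"rx":0,"ry":0,"rz":0,"jaw":0.7},{"dx":0,"dy":0,"dz":-0.1,"rx":0,"ry":0,"rz":0,"jaw":0.7},{"dx":0,"dy":0,"dz":-0.18,"rx":0,"ry":0,"rz":0,"jaw":0.7},{"dx":0.06,"dy":0,"dz":-0.25,"rx":0,"ry":0,"rz":0,"jaw":0.7},{"dx":0.14,"dy":0,"dz":-0.25,"rx":0,"ry":0,"rz":0,"jaw":0.7},{"dx":0.22,"dy":0,"dz":-0.25,"rx":0,"ry":0,"rz":0,"jaw":0.7}]'
python3 -m inch '[{"dx":0,"dy":0,"dz":0,"rx":0,"ry":0,"rz":0,"jaw":0.7},{"dx":0,"dy":0,"dz":0,"rx":0,"ry":0,"rz":0,"jaw":0.7}]'
python3 sc.py .184; python3 look.py w13 .184
python3 - <<'E'
from go import *
im=imaging.camera('scene'); cv2.imwrite('pics/s13.png',cv2.resize(im[120:240,180:320,::-1],None,fx=5,fy=5,interpolation=2))
E
```

```text
time_s: 17.92
position: [0.4417, -0.0243, 0.3002]
tcp_rot: [-0.089, 0.996, -0.0, 0.001]
wrist_force: [-0.0, -0.9, -0.7]
width: 0.298
time_s: 18.18
position: [0.4437, -0.0241, 0.2999]
tcp_rot: [-0.089, 0.996, -0.0, 0.001]
wrist_force: [-1.1, 0.7, -0.0]
width: 0.305
red 4 [247.5 194.5] 0.184 r 0.0155 ang -28.6
red 4 [247.5 194.5] 0.177 r 0.0052 ang -62.8
red 16 [242.  214.8] 0.184 r 0.0866 ang -23.9
red 16 [242.  214.8] 0.177 r 0.0764 ang -25.3
red 47 [271.2 325.5] 0.184 r 0.0207 ang -25.6
red 47 [271.2 325.5] 0.177 r 0.0255 ang -18.9
red 41 [245. 358.] 0.184 r 0.0735 ang -24.5
red 41 [245. 358.] 0.177 r 0.0796 ang -22.4
```

View pics/s13.png

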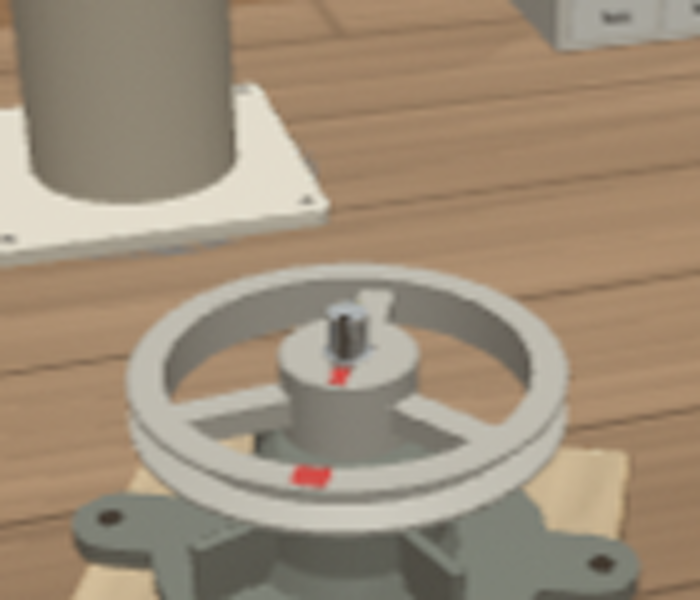

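View pics/w13.png

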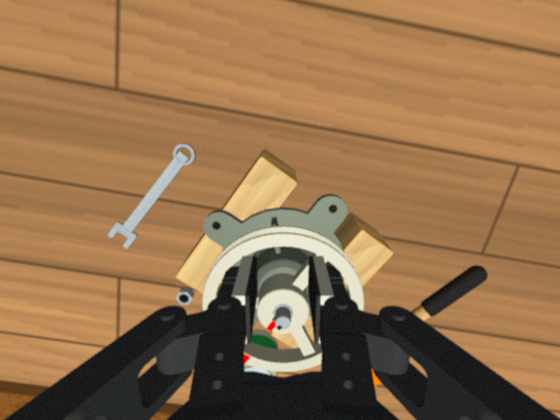

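The rim dab's back-projection at hub height 0.184 (r 0.0866) matches the one before pressing at 0.198 (r 0.0867), so the pulley is down the full 14 mm. The hand is clear and the other objects are untouched. I'm handing in.

```bash
python3 -c "
from rig import ctrl; print(ctrl.hand_in())"
```

```text
the job is handed in; nothing more can be done
None
```

The pulley is lined up with the key and seated on the shoulder. I handed the job in at about 18 s with the hand clear of everything; no verdict came back.

**Turning:** I turned the pulley anticlockwise about 164° with the shut fingertips against one arm. The keyway ended at about -25.5° against the key's -26.2°, inside the 4° allowance.

**Pressing:** I opened the fingers to straddle the shaft end and pressed straight down on the hub face. It moved steadily at about 8.5–9 N and stopped solidly after about 14 mm of travel. Force rose to 39 N on the tool at the stop, well under the 120 N wrist limit.

**Last checks:**
- **Seating:** the rim dab's height in the scene picture fits a full 14 mm drop, and the shaft end stands well clear of the hub face.
- **Loose parts:** I saw no movement of the wrench, nut, mallet or tin in the pictures, but did not measure their positions at the end.

**What disagreed:**
- **Tip height:** the real fingertips stood about 30–33 mm above the reported TCP (tool point). My first sweep therefore passed over the arm without touching the pulley, and I repeated it lower.
- **Downward push:** at the start of the second sweep the fingertip pushed down on the pulley with about 6 N while it was still out of line. I went 4 mm lower and the force dropped.
- **Rim-dab angles:** the wrist camera's angles for the rim dab scattered by 2–4° whenever the gripper partly hid it.

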